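# Fetch the boxed-in jar to the stirrer

### The arm

A 6-joint arm with a two-finger parallel gripper is mounted at the origin on the work surface. World frame = base frame: x ahead of the robot, y to its left, z up, the work surface at z = 0. Lengths are in mm, angles in degrees, forces in N, time in s.
With the tool pointing down it reaches from about 350 to 850 mm from the base axis. Payload 8.1 kg.
Tool frame: the origin (TCP) lies at the centre of the arm's flange, where the gripper is bolted on; the fingertips stand 173 mm ahead of it and the grasp point (between the pads) lies 155 mm ahead of it; z points along the fingers, y is the line along which they close (so a half turn about z gives the same grasp; the last joint's range is limited). The gripper opens to 85 mm and grips with 20 to 120 N. Pads are 22 mm wide; open, the fingers measure 114 mm over their backs; the gripper's body (76 mm by 85 mm) begins 54 mm behind the grasp point. The pads swing forward as they close: fully open they stand 13 mm farther back than shut.
Start: joints at [66.211, 7.471, 85.268, -0, 87.261, -4.893], TCP at [194.291, 567.677, 404.692] pointing down, gripper open.
Joint ranges: [-169.43, 169.43], [-51.17, 129.36], [1.28, 143.12], [-76.62, 256.62], [0, 156.53], [-152.29, 152.29]. Speed limits (degrees/s): [136.94, 136.94, 159.86, 180, 180, 180].

### API

Orientations are given as [roll, pitch, yaw] about the fixed x, y, z axes, in that order (R = Rz(yaw) Ry(pitch) Rx(roll)).
In Python, from bench import * gives the robot as it stands.
- The arm moves only by the shell command python3 -m jog 'ROWS' [FORCE]. ROWS is text: rows parted by semicolons, each of 7 numbers parted by spaces: the shift along the tool's x, y, z scaled (see below), then the turn, a rotation vector about the tool's x, y, z scaled (see below), then the closure, from -1 (fully open) to 1 (shut). In form: tx ty tz wx wy wz hand; .... A call has 1 to 5 rows; each row shifts and turns the commanded pose from where the row before left it, along the tool's axes as they then stand; what a row does not reach is not made up. The controller multiplies each number of a shift by 0.1 m and each number of a turn by 60 degrees. A row lasts 1/8 s, in which the tool goes at most 62.5 mm and 10.7 degrees, less where a joint would pass 70% of its speed; a pose out of reach is approached as far as the arm can. A call with a number of a shift or a turn outside -1 to 1 is refused whole. A call with a gripper value outside its range is refused whole. The fingers move at their own pace and stop on an object; FORCE is the grip in N (left out, the last holds). Time passes only in rows, so rows that do not move let the fingers close. It gives the time, the measured TCP pose, the force, the opening and the grip force at its end, in the units of the state.
- sense(): the state, without advancing time (a new reading comes with each control period).
- snapshot(name): name is "side" or "top"; returns a dict with "img" (400x640x3 uint8, red, green, blue), "fx", "fy", "cx", "cy" (pixels), "extrinsics" (4x4, takes a point from camera to world coordinates). Camera axes: x right, y down, z forward; pixel columns grow to the right and rows downward; lengths in mm; the calibration is good to about 2 mm. A picture is of the moment at which its call begins. There is no depth.
- hand_in(): hands the job in; it is judged then, once.
The state is a dict: "time": time; "joint_pos": joint angles; "qd": joint speeds; "joint_efforts": joint torques, N m; "tool_pos": TCP position; "tcp_rot": TCP orientation; "ft_force": force on the tool from outside, world axes, zero at the start; "wrist_torque": the same for the moment, N m; "finger_gap": finger opening in mm; "grip_force": force on a finger pad.
Only numpy, scipy, OpenCV 4.12 (cv2) and the standard library are available. Lean on these libraries where they do the work, as an engineer would, in place of code of your own. Each camera call takes 0.05 s, during which the arm holds its last target. There are 200 camera calls.

### The job

The low white-lidded jar is wanted on the magnetic stirrer, but in its caddy it is boxed in by three taller stoppered vessels (round amber bottle, square white bottle, conical flask). First stand all three aside in the empty steel tray, then set the jar in the middle of the stirrer's round plate, and last put each of the three back on the very spot in the caddy where it stood at the start. Keep everything upright, and do not disturb the two little vials in the caddy.

Things in the scene. Friction and masses are not known exactly. Their poses are not given: they have to be found in the camera images.
- round_bottle: Round amber glass bottle, 44 mm across, 150 mm tall, with a round black cap 32 mm across that takes up its height from 122 to 150 mm (neck below it 26 mm across, glass shoulder from 95 to 112 mm). About 0.2 kg. Origin: centre of its underside, z up. Stands at the start on one of the three outer spots of the caddy (see caddy), which one differs from start to start.
- square_bottle: Square white plastic bottle, body 42 x 42 mm and 95 mm tall, with a round white cap 32 mm across from 112 to 138 mm height (neck below it 26 mm). About 0.16 kg. Origin: centre of its underside, z up, x and y square to its flat sides. Stands at the start on one of the three outer spots of the caddy.
- flask: Conical clear glass flask, 50 mm across at the foot, tapering to a 22 mm neck, closed with a round dark rubber stopper 32 mm across from 112 to 140 mm height. About 0.16 kg. Origin: centre of its underside, z up. Stands at the start on one of the three outer spots of the caddy.
- jar: Low clear glass jar, 50 mm across, 62 mm tall, with a flat white lid 54 mm across from 44 to 62 mm height; lid and jar are one piece. About 0.18 kg. Origin: centre of its underside, z up. Stands in the caddy between the three tall vessels.
- caddy: Shallow grey caddy, fixed, 170 mm (its x) x 200 mm (its y), floor 5 mm thick, lip 12 mm high over the bench. Origin: centre of its underside, z up, -x side towards the robot. Rings printed on the floor mark the spots: three outer ones, for the tall vessels, at (-42, 0), (-5, +58) and (-5, -58) mm, and the jar's at (+20, 0) mm; at the start each thing is within 3 mm of its spot.
- tray: Empty shallow steel tray, fixed to the bench, 250 mm (its x) x 130 mm (its y), floor 5 mm thick, walls 5 mm thick and 12 mm high over the bench. Origin: centre of its underside, z up. It stands to the left or to the right of the caddy; it has room for the three tall vessels in a row along its x.
- stirrer: White magnetic stirrer, fixed, on the other side of the caddy from the tray: housing 190 mm (its x, from -120 to +70 mm) x 140 mm, 55 mm tall, two black knobs (top at 67 mm) on its -x end. Its round white plate, 120 mm across, top 65 mm over the bench, is centred above the origin. Origin: on the bench, right below the plate's centre, z up.
- vial_a: Small amber vial with black cap, 26 mm across, 44 mm tall, in the caddy near (+55, +68) mm. Origin: centre of its underside. Leave it standing.
- vial_b: The same kind of vial in the caddy near (+55, -68) mm. Origin: centre of its underside. Leave it standing.

How it is judged (in metres and radians):
On the way, in this order (a step that is already met when the one before it is completed fails the run):
1. all three tall vessels stand upright and released in the steel tray (x of round_bottle in the frame of tray between -0.12 and 0.12 m and y of round_bottle in the frame of tray between -0.06 and 0.06 m and z of each of round_bottle, square_bottle, flask in the frame of tray below 0.014 m and angle between each of round_bottle, square_bottle, flask's own z axis and vertical below 0.1 rad and linear speed of each of round_bottle, square_bottle, flask below 0.03 m/s and x of square_bottle in the frame of tray between -0.12 and 0.12 m and y of square_bottle in the frame of tray between -0.06 and 0.06 m and x of flask in the frame of tray between -0.12 and 0.12 m and y of flask in the frame of tray between -0.06 and 0.06 m and contact force between the fingers and round_bottle below 0.3 N and contact force between the fingers and square_bottle below 0.3 N and contact force between the fingers and flask below 0.3 N), for 0.2 s.
2. the jar stands released in the middle of the stirrer's plate while the three still stand in the tray (horizontal distance between jar and stirrer below 0.015 m and z of jar in the frame of stirrer between 0.06 and 0.07 m and angle between each of jar, round_bottle, square_bottle, flask's own z axis and vertical below 0.1 rad and linear speed of each of jar, round_bottle, square_bottle, flask below 0.03 m/s and contact force between the fingers and jar below 0.3 N and x of round_bottle in the frame of tray between -0.12 and 0.12 m and y of round_bottle in the frame of tray between -0.06 and 0.06 m and z of each of round_bottle, square_bottle, flask in the frame of tray below 0.014 m and x of square_bottle in the frame of tray between -0.12 and 0.12 m and y of square_bottle in the frame of tray between -0.06 and 0.06 m and x of flask in the frame of tray between -0.12 and 0.12 m and y of flask in the frame of tray between -0.06 and 0.06 m), for 0.2 s.
At the end, for the whole second after the job is handed in: The jar stands upright on the stirrer's plate within 15 mm of its centre; the round bottle, square bottle and flask each stand upright within 14 mm of where that same vessel stood at the start; the two vials are within 25 mm of their starting places; all is released and at rest (horizontal distance between jar and stirrer below 0.015 m and z of jar in the frame of stirrer between 0.06 and 0.07 m and angle between each of jar, round_bottle, square_bottle, flask's own z axis and vertical below 0.1 rad and linear speed of each of jar, round_bottle, square_bottle, flask below 0.03 m/s and distance of each of round_bottle, square_bottle, flask from where it was at the start of the episode below 0.014 m and contact force between the fingers and round_bottle below 0.3 N and contact force between the fingers and square_bottle below 0.3 N and contact force between the fingers and flask below 0.3 N and contact force between the fingers and jar below 0.3 N and distance of each of vial_a, vial_b from where it was at the start of the episode below 0.025 m); the robot touches nothing.
It fails at once if a tall vessel or the jar is knocked over (angle between any of round_bottle, square_bottle, flask, jar's own z axis and vertical above 0.6 rad).
It fails at once if a vial is knocked over or pushed more than 25 mm (angle between any of vial_a, vial_b's own z axis and vertical above 0.5 rad or distance of any of vial_a, vial_b from where it was at the start of the episode above 0.025 m).
It also fails if it takes over 141 s, if anything falls off the work surface, if the arm or the gripper's body presses on something with over 40 N, if the wrist force passes 120 N, or if a joint passes its speed limit or range.

## Working session

There is one attempt and no reset: what is moved stays moved. The work goes in short steps, Python scripts to look and compute and a shell command to move; the robot and the scene stay as the last step left them, time stands still between calls to the robot, and variables do not carry over. Pictures are saved under pics/ and viewed, at most 14 in all, crops included, and the job is handed in when it is done.

```bash
mkdir -p pics; python3 - <<'E'
from bench import *
import cv2
for n in("top","side"):
    s=snapshot(n); cv2.imwrite(f"pics/{n}0.png",s["img"][:,:,::-1]); print(n,s["fx"],s["fy"],s["cx"],s["cy"]); print(s["extrinsics"])
print(sense())
E
```

```text
top 424.0773974728315 424.0773974728315 320.4556356370663 194.42493120036707
[[-2.87532507e-02 -9.97489366e-01  6.47164256e-02  5.35436681e+02]
 [-9.99556483e-01  2.91941328e-02  5.87700725e-03  2.91709369e+00]
 [-7.75159216e-03 -6.45187397e-02 -9.97886389e-01  8.64786710e+02]
 [ 0.00000000e+00  0.00000000e+00  0.00000000e+00  1.00000000e+00]]
side 400.9563435716255 400.9563435716255 324.34659243541296 200.08739060175265
[[-9.93165643e-01 -6.95469031e-02  9.37295762e-02  5.03063109e+02]
 [-1.16505988e-01  6.38603618e-01 -7.60665350e-01  5.65271021e+02]
 [-6.95412710e-03 -7.66386748e-01 -6.42341803e-01  5.29990936e+02]
 [ 0.00000000e+00  0.00000000e+00  0.00000000e+00  1.00000000e+00]]
{'time': 0.1, 'joint_pos': array([ 6.62096763e+01,  7.51144438e+00,  8.53213406e+01,  1.52907527e-03,
        8.72599120e+01, -4.89313687e+00]), 'qd': array([ 0.00112153, -0.140151  , -0.12935832, -0.13887298,  0.09774307,
        0.03385646]), 'joint_efforts': array([ 1.13719103e-03, -5.70952749e+01, -5.01940548e+01, -1.85062968e-04,
        8.09425459e-03,  2.59651534e-05]), 'tool_pos': array([194.22032239, 567.49463535, 403.75845341]), 'tcp_rot': array([-1.79907771e+02, -9.42847107e-03,  1.61102731e+02]), 'ft_force': array([ 1.12329098, -0.28238635, -0.0914474 ]), 'wrist_torque': array([-0.05252411,  0.01696141,  0.05143996]), 'grip_force': 0.0, 'finger_gap': 85.53447400295167}
```

View pics/top0.png

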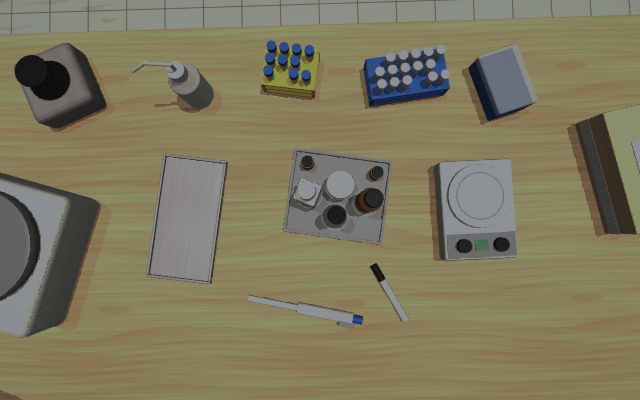

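View pics/side0.png

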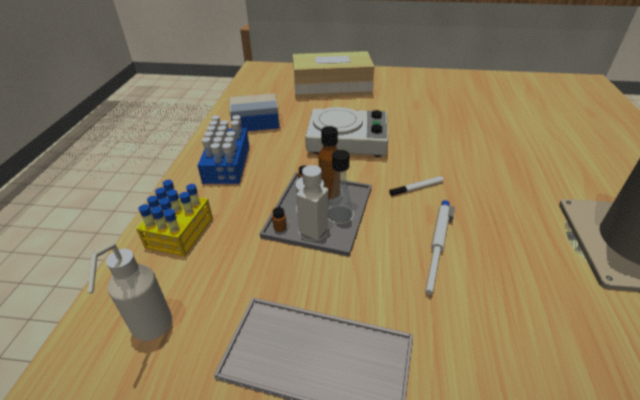

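The top view shows the caddy (294,150)-(390,160)-(381,243)-(285,231), with the square bottle cap at about (307,189), the flask (336,216), the round bottle (372,199) and the jar (340,184). The tray is on the left and the stirrer plate is at about (478,195). In the side view the caps are at about square (313,174), flask (341,160) and round (330,135). I'll refine these on crops.

```bash
python3 - <<'E'
import cv2
a=cv2.imread("pics/top0.png")[140:255,270:410]; cv2.imwrite("pics/tc.png",cv2.resize(a,None,fx=5,fy=5,interpolation=cv2.INTER_CUBIC))
a=cv2.imread("pics/side0.png")[120:255,255:395]; cv2.imwrite("pics/sc.png",cv2.resize(a,None,fx=4.4,fy=4.4,interpolation=cv2.INTER_CUBIC))
E
```

```text
(no output)
```

View pics/tc.png

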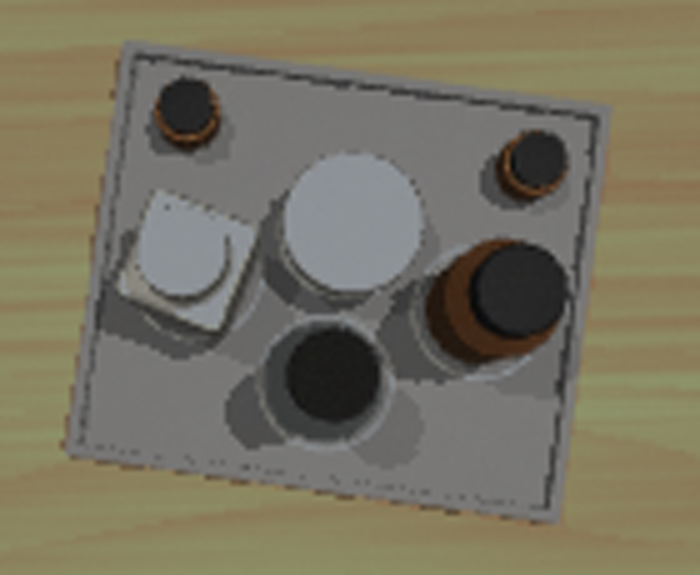

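View pics/sc.png

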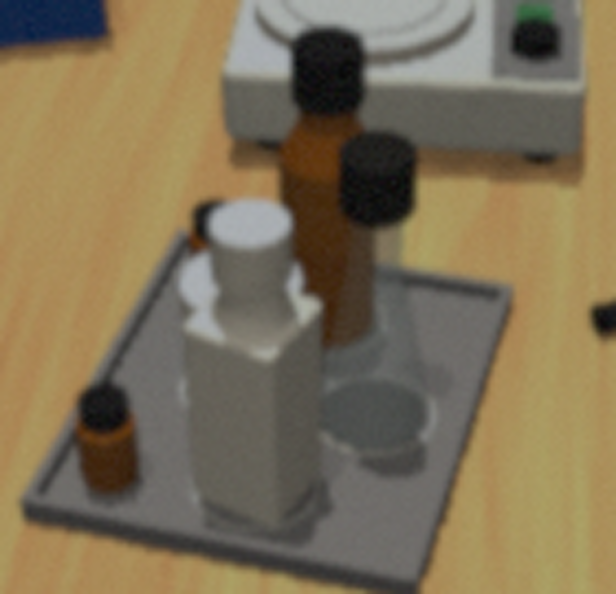

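The top crop shows cap centres at square (182,249), flask (333,374), round (519,290), jar lid (354,222) and vials (187,105) and (539,159). The caddy corners are at (125,42), (611,106), (556,522) and (66,458). In the side crop the cap tops are at square (250,223), flask (378,155) and round (328,52).

```bash
cat > h.py <<'E'
from bench import *
import numpy as np, cv2
T=dict(f=424.0773974728315,cx=320.4556356370663,cy=194.42493120036707,E=np.array([[-2.87532507e-02,-9.97489366e-01,6.47164256e-02,535.436681],[-9.99556483e-01,2.91941328e-02,5.87700725e-03,2.91709369],[-7.75159216e-03,-6.45187397e-02,-9.97886389e-01,864.786710]]))
S=dict(f=400.9563435716255,cx=324.34659243541296,cy=200.08739060175265,E=np.array([[-9.93165643e-01,-6.95469031e-02,9.37295762e-02,503.063109],[-1.16505988e-01,6.38603618e-01,-7.60665350e-01,565.271021],[-6.95412710e-03,-7.66386748e-01,-6.42341803e-01,529.990936]]))
def at(c,u,v,z):
    d=c["E"][:,:3]@np.array([(u-c["cx"])/c["f"],(v-c["cy"])/c["f"],1]); o=c["E"][:,3]
    return (o+d*(z-o[2])/d[2])[:2].round(1)
E
python3 - <<'E'
from h import *
t=lambda u,v,z:at(T,(u+.5)/5-.5+270,(v+.5)/5-.5+140,z)
s=lambda u,v,z:at(S,(u+.5)/4.4-.5+255,(v+.5)/4.4-.5+120,z)
for n,a,b,z in(("sq",(182,249),(250,223),143),("fl",(333,374),(378,155),145),("ro",(519,290),(328,52),155)):print(n,t(*a,z),s(*b,z))
print("jar",t(354,222,67),"vials",t(187,105,49),t(539,159,49))
C=np.array([t(*p,12) for p in((125,42),(611,106),(556,522),(66,458))]);c=C.mean(0)
ex=C[0]+C[1]-C[2]-C[3];y=np.arctan2(ex[1],ex[0]);print("caddy",c,np.degrees(y),np.linalg.norm(C[0]-C[1]))
R=np.array([[np.cos(y),-np.sin(y)],[np.sin(y),np.cos(y)]])
for p in((-42,0),(-5,58),(-5,-58),(20,0),(55,68),(55,-68)):print(p,c+R@p)
C=np.array([at(T,*p,12) for p in((166,155),(227,161),(211,283),(149,275))]);c=C.mean(0)
ex=C[0]+C[1]-C[2]-C[3];y=np.arctan2(ex[1],ex[0]);print("tray",c,np.degrees(y),C.tolist())
R=np.array([[np.cos(y),-np.sin(y)],[np.sin(y),np.cos(y)]])
for p in((-78,0),(0,0),(78,0)):print(p,c+R@p)
g=cv2.imread("pics/top0.png",0)[150:265,425:530];g=cv2.resize(g,None,fx=4,fy=4,interpolation=cv2.INTER_CUBIC)
h=cv2.HoughCircles(g,cv2.HOUGH_GRADIENT,1,10,param1=60,param2=30,minRadius=80,maxRadius=150)
for u,v,r in (h[0][:4] if h is not None else []):print("plate",r,at(T,u/4+425-.4,v/4+150-.4,65))
print("plate side",at(S,338,120.5,65))
E
```

```text
sq [591.6  31.6] [589.6  33.3]
fl [547.4 -18.5] [545.6 -14.4]
ro [573.5 -81.4] [571.8 -74. ]
jar [605.8 -30.6] vials [654.8  31.9] [ 629.7 -103.6]
caddy [587.125 -26.2  ] -9.576235691917805 198.59506539690256
(-42, 0) [545.71026487 -19.21288944]
(-5, 58) [591.84354136  31.82357596]
(-5, -58) [572.54580742 -82.55997821]
(20, 0) [606.84630244 -29.52719551]
(55, 68) [652.67104644  31.70264066]
(55, -68) [ 630.046117   -102.40221595]
tray [551.1 275.2] -8.315482089340644 [[680.2, 319.5], [664.2, 195.5], [420.4, 231.0], [439.6, 354.8]]
(-78, 0) [473.92003382 286.48063915]
(0, 0) [551.1 275.2]
(78, 0) [628.27996618 263.91936085]
plate 94.4 [ 576.  -293.2]
plate 125.8 [ 577.6 -288.6]
plate 114.8 [ 577.3 -283.4]
plate 109.3 [ 571.  -287.8]
plate side [ 573.  -279.8]
```

```bash
python3 -m jog '0 0 0 0 0 -0.158 -0.2; 0 0 0 0 0 -0.158 -0.2; 0 0 0 0 0 0 -0.2' 40
python3 -m jog '-0.33 -0.446 0 0 0 0 -0.2;-0.33 -0.446 0 0 0 0 -0.2;-0.33 -0.446 0 0 0 0 -0.2;-0.33 -0.446 0 0 0 0 -0.2;-0.33 -0.446 0 0 0 0 -0.2'
python3 - <<'E'
from h import *
s=sense();print(s["tool_pos"],s["tcp_rot"],s["finger_gap"])
a=cv2.imread("pics/top0.png")[150:270,425:530]; cv2.imwrite("pics/st.png",cv2.resize(a,None,fx=5,fy=5,interpolation=cv2.INTER_CUBIC))
E
```

```text
time: 0.48
tool_pos: [194.2, 567.6, 404.2]
tcp_rot: [-179.9, -0.0, -180.0]
ft_force: [0.0, -0.0, -0.1]
finger_gap: 51.0
grip_force: 0.0
time: 1.1
tool_pos: [360.2, 343.3, 404.6]
tcp_rot: [180.0, 0.0, 179.8]
ft_force: [1.4, 0.3, 0.8]
finger_gap: 51.1
grip_force: 0.0
[360.24013561 343.29270182 404.61841589] [1.79995872e+02 9.54988741e-03 1.79808149e+02] 51.09155555571068
```

View pics/st.png

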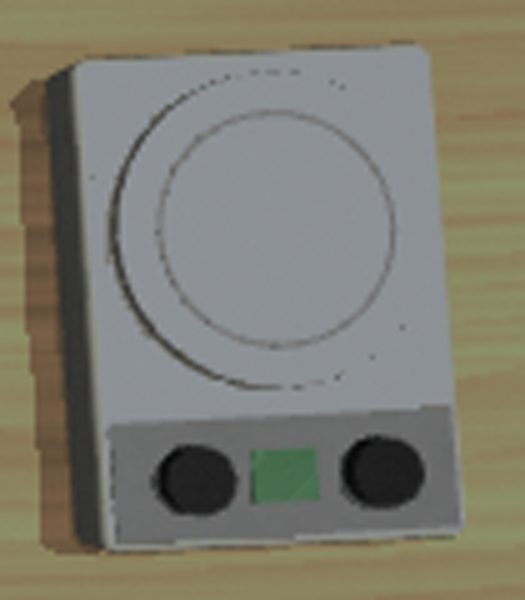

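The inner ring of the stirrer is centred at about (276,229) in the crop, which is pixel (479.8,195.4).

```bash
python3 -m jog '-0.33 -0.445 0 0 0 0 -0.2;-0.33 -0.445 0 0 0 0 -0.2;-0.33 -0.445 0 0 0 0 -0.2;-0.33 -0.445 0 0 0 0 -0.2;-0.33 -0.445 0 0 0 0 -0.2' >/dev/null
python3 -m jog '-0.33 -0.445 0 0 0 0 -0.2;-0.33 -0.445 0 0 0 0 -0.2; 0 0 0.3 0 0 0 -0.2; 0 0 0.2 0 0 0 -0.2; 0 0 0 0 0 0 -0.2'
python3 - <<'E'
from h import *
print(at(T,479.8,195.4,65))
s=snapshot("side");a=s["img"][60:260,220:440,::-1];cv2.imwrite("pics/s1.png",cv2.resize(a,None,fx=3,fy=3,interpolation=cv2.INTER_CUBIC))
E
```

```text
time: 2.35
tool_pos: [589.8, 34.1, 352.0]
tcp_rot: [180.0, -0.3, -180.0]
ft_force: [-0.5, 0.2, -0.3]
finger_gap: 51.3
grip_force: 0.0
[ 576.7 -292.4]
```

View pics/s1.png

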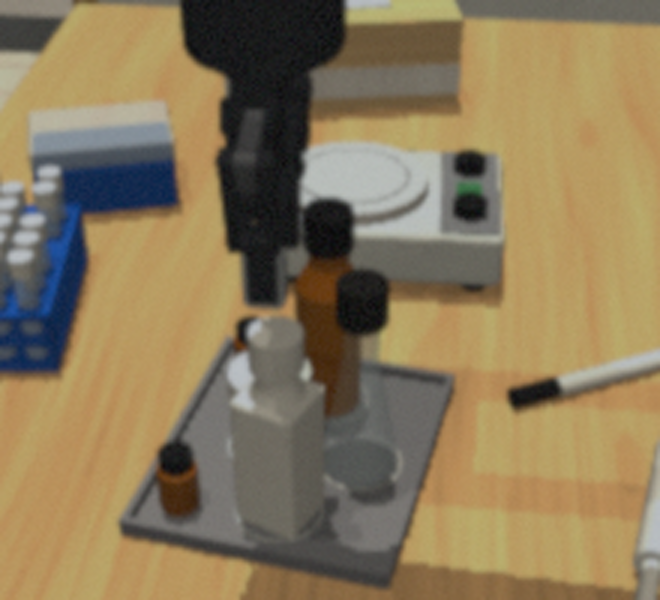

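The gripper hangs right over the square cap, with the near pad at about (265,290) and the cap at (276,335), which fits the perspective. I'll descend and grip.

```bash
python3 -m jog '-0.01 -0.02 0.3 0 0 0 -0.2; 0 0 0.25 0 0 0 -0.2; 0 0 0.15 0 0 0 -0.2; 0 0 0 0 0 0 -0.2' 
python3 -m jog '0 0 0 0 0 0 1;0 0 0 0 0 0 1;0 0 0 0 0 0 1;0 0 0 0 0 0 1;0 0 0 0 0 0 1' 40
python3 -m jog '0 0 -0.02 0 0 0 1;0 0 -0.15 0 0 0 1;0 0 -0.3 0 0 0 1;0 0 -0.3 0 0 0 1;0 0 -0.1 0 0 0 1'
python3 - <<'E'
from h import *
s=snapshot("side");a=s["img"][60:260,220:440,::-1];cv2.imwrite("pics/s2.png",cv2.resize(a,None,fx=3,fy=3,interpolation=cv2.INTER_CUBIC))
E
```

```text
time: 2.9
tool_pos: [591.6, 32.1, 284.4]
tcp_rot: [180.0, -0.1, -179.9]
ft_force: [-0.7, 0.5, 0.7]
finger_gap: 51.0
grip_force: 0.0
time: 3.52
tool_pos: [592.6, 31.5, 286.5]
tcp_rot: [-180.0, 0.2, -179.9]
ft_force: [-0.4, 0.1, 6.1]
finger_gap: 30.7
grip_force: 40.1
time: 4.15
tool_pos: [592.5, 31.6, 374.8]
tcp_rot: [-180.0, 0.2, -179.9]
ft_force: [0.2, -0.9, -1.8]
finger_gap: 30.9
grip_force: 39.8
```

View pics/s2.png

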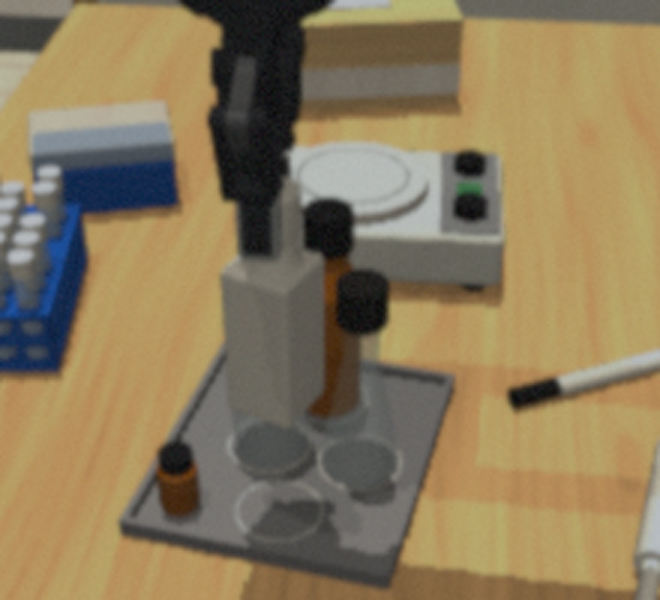

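The square bottle is lifted cleanly and stays upright, and the other vessels are undisturbed.

```bash
python3 -m jog '-0.03 0.15 0 0 0 0 1;-0.06 0.45 0 0 0 0 1;-0.08 0.5 0 0 0 0 1;-0.08 0.5 0 0 0 0 1;-0.08 0.45 0 0 0 0 1' >/dev/null
python3 -m jog '-0.03 0.27 0 0 0 0 1;0 0 0.3 0 0 0 1;0 0 0.3 0 0 0 1;0 0 0.18 0 0 0 1; 0 0 0 0 0 0 1'
```

```text
time: 5.45
tool_pos: [626.5, 263.8, 290.4]
tcp_rot: [-179.9, -0.3, -179.9]
ft_force: [-1.6, 0.2, -1.7]
finger_gap: 30.9
grip_force: 40.0
```

```bash
python3 -m jog '0 0 0.03 0 0 0 1;0 0 0 0 0 0 1' | grep -E 'pos|force'
python3 -m jog '0 0 0 0 0 0 -0.2;0 0 0 0 0 0 -0.2;0 0 0 0 0 0 -0.2' | grep -E 'pos|force|gap'
python3 -m jog '0 0 -0.2 0 0 0 -0.2;0 0 -0.4 0 0 0 -0.2;0 0 -0.3 0 0 0 -0.2;0 0 0 0 0 0 -0.2'
python3 - <<'E'
from h import *
s=snapshot("side");a=s["img"][60:400,200:440,::-1];cv2.imwrite("pics/s3.png",cv2.resize(a,None,fx=1.7,fy=1.7))
E
```

```text
tool_pos: [628.1, 263.7, 292.1]
ft_force: [-0.2, -0.2, -2.3]
grip_force: 40.0
tool_pos: [627.8, 263.7, 291.2]
ft_force: [0.3, 0.5, -0.8]
finger_gap: 51.2
grip_force: 0.0
time: 6.58
tool_pos: [628.6, 264.0, 386.7]
tcp_rot: [179.8, 0.5, -179.9]
ft_force: [-0.0, -0.9, 0.0]
finger_gap: 51.2
grip_force: 0.0
```

View pics/s3.png

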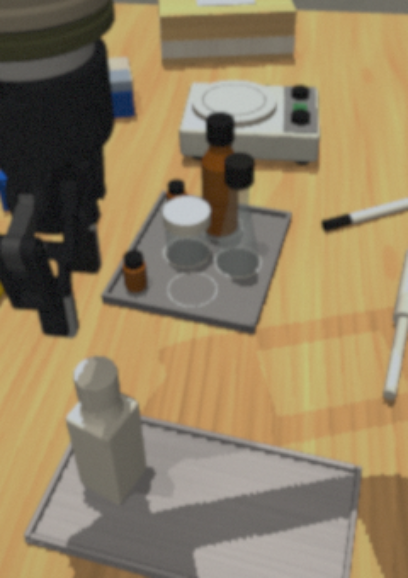

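The square bottle stands upright in the tray's far half, and the remaining vessels are untouched. Next is the flask.

```bash
python3 -m jog '0.137 -0.471 0 0 0 0 -0.2;0.137 -0.471 0 0 0 0 -0.2;0.137 -0.471 0 0 0 0 -0.2;0.137 -0.471 0 0 0 0 -0.2;0.137 -0.471 0 0 0 0 -0.2' >/dev/null
python3 -m jog '0.137 -0.471 0 0 0 0 -0.2;0 0 0.3 0 0 0 -0.2; 0 0 0.1 0 0 0 -0.2; 0 0 0 0 0 0 -0.2;0 0 0 0 0 0 -0.2' | grep -E 'pos'
```

```text
tool_pos: [546.1, -18.4, 341.4]
```

```bash
python3 -m jog '0 0 0.25 0 0 0 -0.2; 0 0 0.25 0 0 0 -0.2; 0 0 0.07 0 0 0 -0.2; 0 0 0 0 0 0 -0.2;0 0 0 0 0 0 -0.2' |grep -E 'pos|force'
python3 -m jog '0 0 0 0 0 0 1;0 0 0 0 0 0 1;0 0 0 0 0 0 1;0 0 0 0 0 0 1;0 0 0 0 0 0 1' |grep -E 'pos|force|gap'
python3 -m jog '0 0 -0.02 0 0 0 1;0 0 -0.18 0 0 0 1;0 0 -0.3 0 0 0 1;0 0 -0.3 0 0 0 1;0 0 -0.1 0 0 0 1'|grep -E 'pos|rot|force|gap'
python3 - <<'E'
from h import *
s=snapshot("side");a=s["img"][60:260,220:440,::-1];cv2.imwrite("pics/s4.png",cv2.resize(a,None,fx=2.5,fy=2.5,interpolation=cv2.INTER_CUBIC))
print(sense()["tool_pos"])
E
```

```text
tool_pos: [546.4, -19.0, 285.2]
ft_force: [-0.1, -0.1, 0.4]
grip_force: 0.0
tool_pos: [546.3, -19.2, 285.0]
ft_force: [-0.2, -0.4, 5.7]
finger_gap: 30.9
grip_force: 39.7
tool_pos: [546.3, -19.1, 376.9]
tcp_rot: [-180.0, 0.2, -179.9]
ft_force: [0.1, -0.4, -0.3]
finger_gap: 31.1
grip_force: 39.7
[546.34962724 -19.09693854 377.01190012]
```

View pics/s4.png

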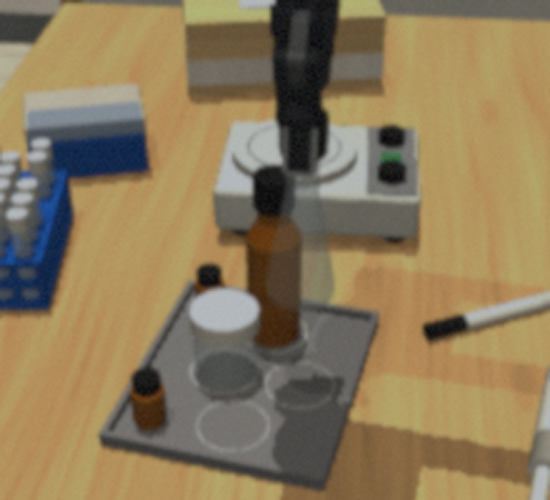

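The flask hangs upright, and the round bottle and jar are undisturbed.

```bash
python3 -m jog '0 0.2 0 0 0 0 1;-0.01 0.5 0 0 0 0 1;-0.01 0.5 0 0 0 0 1;-0.01 0.5 0 0 0 0 1;-0.01 0.5 0 0 0 0 1' >/dev/null
python3 -m jog '0 0.5 0 0 0 0 1;0 0.24 0 0 0 0 1;0 0 0.4 0 0 0 1;0 0 0.3 0 0 0 1; 0 0 0.1 0 0 0 1'|grep -E 'pos'
python3 -m jog '0 0 0.05 0 0 0 1;0 0 0 0 0 0 1;0 0 0 0 0 0 1'|grep -E 'pos|force'
```

```text
tool_pos: [548.0, 274.7, 289.9]
tool_pos: [550.0, 275.1, 290.2]
ft_force: [0.0, 0.8, -0.5]
grip_force: 40.0
```

```bash
python3 -m jog '0 0 0.04 0 0 0 1;0 0 0 0 0 0 1;0 0 0 0 0 0 1'|grep -E 'pos|force'
python3 -m jog '0 0 0 0 0 0 -0.2;0 0 0 0 0 0 -0.2;0 0 0 0 0 0 -0.2;0 0 -0.2 0 0 0 -0.2;0 0 -0.5 0 0 0 -0.2' | grep -E 'pos|force|gap'
python3 -m jog '0 0 -0.3 0 0 0 -0.2;-0.032 -0.51 0 0 0 0 -0.2;-0.032 -0.51 0 0 0 0 -0.2;-0.032 -0.51 0 0 0 0 -0.2;-0.032 -0.51 0 0 0 0 -0.2' >/dev/null
python3 -m jog '-0.032 -0.51 0 0 0 0 -0.2;-0.032 -0.51 0 0 0 0 -0.2;-0.032 -0.51 0 0 0 0 -0.2;0 0 0.3 0 0 0 -0.2;0 0 0 0 0 0 -0.2' |grep pos
```

```text
tool_pos: [549.6, 275.0, 285.0]
ft_force: [0.6, 0.4, -0.6]
grip_force: 40.0
tool_pos: [548.5, 274.6, 353.4]
ft_force: [0.9, 1.0, 0.2]
finger_gap: 51.2
grip_force: 0.0
tool_pos: [571.4, -82.5, 353.6]
```

```bash
python3 -m jog '-0.01 0 0.25 0 0 0 -0.2; 0 0 0.25 0 0 0 -0.2; 0 0 0.1 0 0 0 -0.2; 0 0 0 0 0 0 -0.2;0 0 0 0 0 0 -0.2' |grep -E 'pos|force'
python3 -m jog '0 0 0 0 0 0 1;0 0 0 0 0 0 1;0 0 0 0 0 0 1;0 0 0 0 0 0 1;0 0 0 0 0 0 1' |grep -E 'pos|force|gap'
python3 -m jog '0 0 -0.02 0 0 0 1;0 0 -0.18 0 0 0 1;0 0 -0.3 0 0 0 1;0 0 -0.3 0 0 0 1;0 0 -0.1 0 0 0 1'|grep -E 'pos|rot|force|gap'
python3 - <<'E'
from h import *
s=snapshot("side");a=s["img"][:,180:450,::-1];cv2.imwrite("pics/s5.png",cv2.resize(a,None,fx=1.5,fy=1.5,interpolation=cv2.INTER_CUBIC))
print(sense()["tool_pos"])
E
```

```text
tool_pos: [573.8, -81.9, 296.4]
ft_force: [1.6, 0.9, 0.1]
grip_force: 0.0
tool_pos: [573.7, -82.2, 296.1]
ft_force: [-0.6, -0.9, 6.8]
finger_gap: 31.3
grip_force: 39.7
tool_pos: [573.8, -82.1, 388.0]
tcp_rot: [-179.9, 0.2, -179.9]
ft_force: [-0.3, -0.3, -1.5]
finger_gap: 30.9
grip_force: 39.8
[573.74887287 -82.09729177 388.08928136]
```

View pics/s5.png

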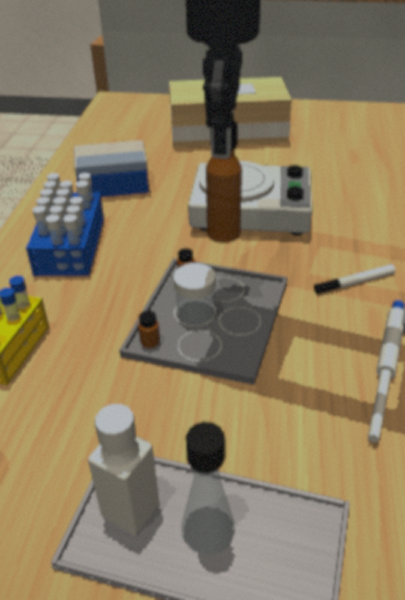

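The round bottle is lifted upright, and the square bottle and flask stand in the tray.

```bash
python3 -m jog '0.06 0.22 0 0 0 0 1;0.13 0.48 0 0 0 0 1;0.13 0.48 0 0 0 0 1;0.13 0.48 0 0 0 0 1;0.13 0.48 0 0 0 0 1' >/dev/null
python3 -m jog '0.13 0.48 0 0 0 0 1;0.13 0.48 0 0 0 0 1;0.13 0.48 0 0 0 0 1;0.03 0.1 0 0 0 0 1; 0 0 0.3 0 0 0 1'|grep -E 'pos'
python3 -m jog '0 0 0.35 0 0 0 1;0 0 0.2 0 0 0 1;0 0 0.04 0 0 0 1;0 0 0 0 0 0 1;0 0 0 0 0 0 1'|grep -E 'pos|force'
```

```text
tool_pos: [472.4, 287.6, 355.8]
tool_pos: [472.8, 285.7, 295.6]
ft_force: [-0.2, 0.6, -2.5]
grip_force: 41.9
```

```bash
python3 -m jog '0 0 0 0 0 0 -0.2;0 0 0 0 0 0 -0.2;0 0 0 0 0 0 -0.2;0 0 -0.2 0 0 0 -0.2;0 0 -0.5 0 0 0 -0.2' | grep -E 'pos|force|gap'
python3 -m jog '0 0 -0.2 0 0 0 -0.2;-0.19 -0.451 0 0 0 0 -0.2;-0.19 -0.451 0 0 0 0 -0.2;-0.19 -0.451 0 0 0 0 -0.6;-0.19 -0.451 0 0 0 0 -0.6' >/dev/null
python3 -m jog '-0.19 -0.451 0 0 0 0 -0.6;-0.19 -0.451 0 0 0 0 -0.7;-0.19 -0.451 0 0 0 0 -0.7;0 0 0.5 0 0 0 -0.7;0 0 0.4 0 0 0 -0.7' >/dev/null
python3 -m jog '0 0 0 0 0 0 -0.7;0 0 0 0 0 0 -0.7' |grep -E 'pos|gap'
python3 - <<'E'
from h import *
s=snapshot("side");a=s["img"][:,180:450,::-1];cv2.imwrite("pics/s6.png",cv2.resize(a,None,fx=1.5,fy=1.5,interpolation=cv2.INTER_CUBIC))
E
```

```text
tool_pos: [472.0, 285.5, 364.8]
ft_force: [0.2, -0.2, 0.0]
finger_gap: 51.3
grip_force: 0.0
tool_pos: [606.8, -29.6, 297.9]
finger_gap: 72.5
```

View pics/s6.png

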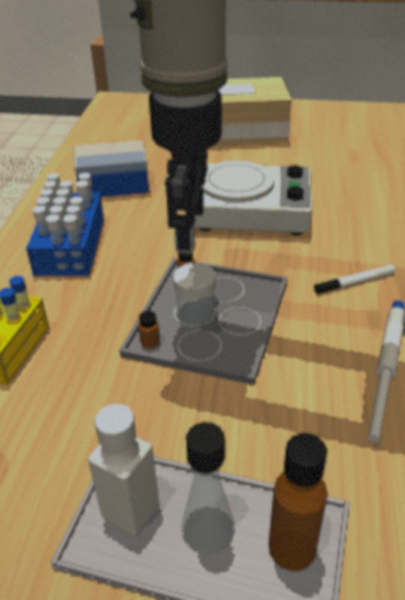

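All three stand upright in the tray and the gripper is over the jar.

```bash
python3 -m jog '0 0 0.4 0 0 0 -0.7; 0 0 0.3 0 0 0 -0.7; 0 0 0.18 0 0 0 -0.7; 0 0 0 0 0 0 -0.7;0 0 0 0 0 0 -0.7' |grep -E 'pos|force'
python3 -m jog '0 0 0 0 0 0 1;0 0 0 0 0 0 1;0 0 0 0 0 0 1;0 0 0 0 0 0 1;0 0 0 0 0 0 1' 40|grep -E 'pos|force|gap'
python3 -m jog '0 0 -0.05 0 0 0 1;0 0 -0.2 0 0 0 1;0 0 -0.4 0 0 0 1;0 0 -0.35 0 0 0 1;0 0 0 0 0 0 1'|grep -E 'pos|rot|force|gap'
```

```text
tool_pos: [607.2, -29.7, 209.7]
ft_force: [0.2, -0.2, 0.6]
grip_force: 0.0
tool_pos: [607.1, -29.8, 209.8]
ft_force: [-2.1, 0.4, 5.8]
finger_gap: 53.1
grip_force: 41.4
tool_pos: [607.7, -29.9, 313.3]
tcp_rot: [-179.9, 0.5, -179.9]
ft_force: [1.0, 0.2, -1.2]
finger_gap: 52.9
grip_force: 42.4
```

```bash
python3 -m jog '0.03 -0.2 0 0 0 0 1;0.05 -0.5 0 0 0 0 1;0.05 -0.5 0 0 0 0 1;0.05 -0.5 0 0 0 0 1;0.06 -0.5 0 0 0 0 1' >/dev/null
python3 -m jog '0.05 -0.41 0 0 0 0 1;0 0 0.2 0 0 0 1;0 0 0 0 0 0 1;0 0 0 0 0 0 1'|grep -E 'pos|force'
python3 - <<'E'
from h import *
s=snapshot("side");a=s["img"][50:220,260:440,::-1];b=snapshot("top")["img"][140:310,410:550,::-1]
cv2.imwrite("pics/s7.png",cv2.resize(np.hstack([a,b]),None,fx=2.5,fy=2.5,interpolation=cv2.INTER_CUBIC))
E
```

```text
tool_pos: [577.2, -289.7, 286.7]
ft_force: [-0.4, -0.0, -1.0]
grip_force: 42.5
```

View pics/s7.png

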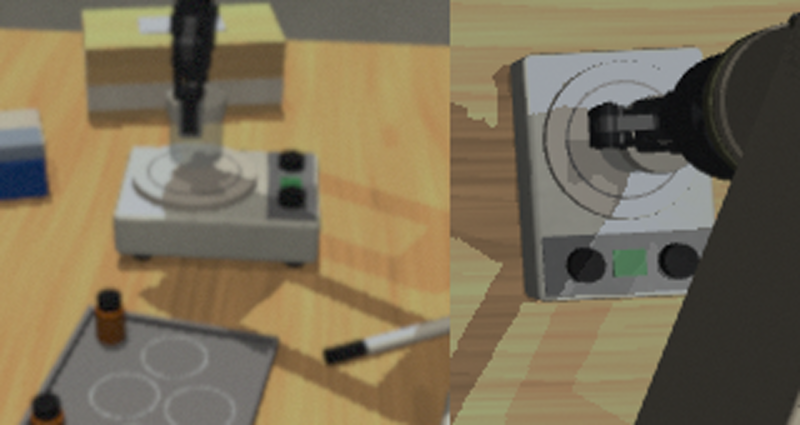

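The jar is over the plate. I'll lower it.

```bash
python3 -m jog '0 0 0.12 0 0 0 1;0 0 0.05 0 0 0 1;0 0 0 0 0 0 1;0 0 0 0 0 0 1' |grep -E 'pos|force'
```

```text
tool_pos: [577.4, -290.6, 270.4]
ft_force: [-0.2, 0.5, -1.7]
grip_force: 42.5
```

```bash
python3 -m jog '0 0 0 0 0 0 -0.5;0 0 0 0 0 0 -0.7;0 0 0 0 0 0 -0.7;0 0 -0.3 0 0 0 -0.7;0 0 -0.5 0 0 0 -0.7' |grep -E 'pos|gap'
python3 -m jog '0 0 -0.35 0 0 0 -0.4;0.1 0.576 0 0 0 0 -0.2;0.1 0.576 0 0 0 0 -0.2;0.1 0.576 0 0 0 0 -0.2;0.1 0.576 0 0 0 0 -0.2' >/dev/null
python3 -m jog '0.11 0.576 0 0 0 0 -0.2;0.11 0.576 0 0 0 0 -0.2;0.11 0.576 0 0 0 0 -0.2;0.11 0.576 0 0 0 0 -0.2;0.1 0.576 0 0 0 0 -0.2' >/dev/null
python3 -m jog '0.1 0.576 0 0 0 0 -0.2;0 0 0 0 0 0 -0.2;0 0 0 0 0 0 -0.2'|grep pos
python3 - <<'E'
from h import *
a=snapshot("top")["img"][150:270,425:530,::-1]; b=snapshot("side")["img"][80:170,290:400,::-1]
f=lambda i,k:cv2.resize(i,None,fx=k,fy=k,interpolation=cv2.INTER_CUBIC)
A=f(a,5);B=f(b,5);o=np.zeros((600,800,3),np.uint8);A=cv2.resize(A,None,fx=.76,fy=.76) if 0 else A[:600,:440];o[:A.shape[0],:440]=A;B=B[:, :360];o[:B.shape[0],440:]=B
cv2.imwrite("pics/j.png",o)
E
```

```text
tool_pos: [576.7, -290.3, 348.9]
finger_gap: 72.7
tool_pos: [472.7, 285.3, 385.7]
```

View pics/j.png

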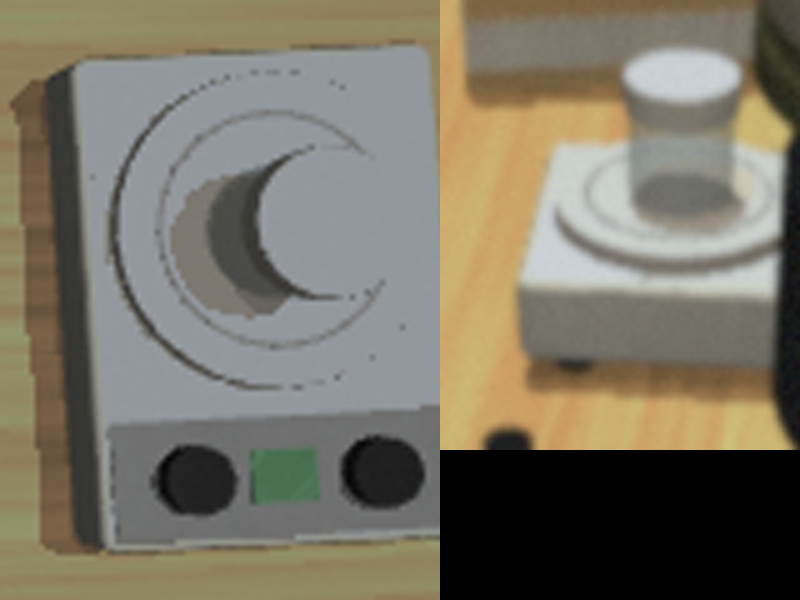

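The jar stands on the plate. In the top view its lid centre is at about (335,222). In the side view its foot at (688,195) is almost concentric with the ring at (678,190). Next I return the round bottle.

```bash
python3 -c "
from h import *
print(at(T,491.6,194,127))"
python3 -m jog '0 0 0.3 0 0 0 -0.2; 0 0 0.35 0 0 0 -0.2; 0 0 0.2 0 0 0 -0.2; 0 0 0.05 0 0 0 -0.2;0 0 0 0 0 0 -0.2' |grep -E 'pos|force'
python3 -m jog '0 0 0 0 0 0 1;0 0 0 0 0 0 1;0 0 0 0 0 0 1;0 0 0 0 0 0 1;0 0 0 0 0 0 1' 40|grep -E 'pos|force|gap'
python3 -m jog '0 0 -0.02 0 0 0 1;0 0 -0.18 0 0 0 1;0 0 -0.3 0 0 0 1;0 0 -0.3 0 0 0 1;0 0 -0.1 0 0 0 1'|grep -E 'pos|rot|force|gap'
```

```text
[ 575.3 -290.1]
tool_pos: [473.2, 285.0, 296.4]
ft_force: [0.3, 0.8, -0.0]
grip_force: 0.0
tool_pos: [473.4, 285.4, 297.4]
ft_force: [-0.9, -1.6, 5.8]
finger_gap: 30.8
grip_force: 39.6
tool_pos: [473.3, 285.5, 389.0]
tcp_rot: [179.9, 0.2, -179.9]
ft_force: [0.1, 0.4, -1.8]
finger_gap: 31.0
grip_force: 40.0
```

```bash
python3 -m jog '-0.06 -0.22 0 0 0 0 1;-0.13 -0.48 0 0 0 0 1;-0.13 -0.48 0 0 0 0 1;-0.13 -0.48 0 0 0 0 1;-0.13 -0.48 0 0 0 0 1' >/dev/null
python3 -m jog '-0.13 -0.48 0 0 0 0 1;-0.13 -0.48 0 0 0 0 1;-0.13 -0.48 0 0 0 0 1;-0.035 -0.1 0 0 0 0 1; 0 0 0.3 0 0 0 1'|grep -E 'pos'
python3 -m jog '0 0 0.3 0 0 0 1;0 0 0.15 0 0 0 1;0 0 0 0 0 0 1;0 0 0 0 0 0 1'|grep -E 'pos|force'
```

```text
tool_pos: [574.7, -83.8, 357.7]
tool_pos: [574.2, -82.5, 312.1]
ft_force: [0.3, 0.3, -2.0]
grip_force: 40.4
```

```bash
python3 -m jog '0 0 0.1 0 0 0 1;0 0 0.05 0 0 0 1;0 0 0 0 0 0 1;0 0 0 0 0 0 1' |grep -E 'pos|force'
python3 -m jog '0 0 0 0 0 0 -0.2;0 0 0 0 0 0 -0.2;0 0 0 0 0 0 -0.2;0 0 -0.2 0 0 0 -0.2;0 0 -0.5 0 0 0 -0.2' | grep -E 'pos|gap'
python3 -m jog '0 0 -0.2 0 0 0 -0.2;0.035 0.511 0 0 0 0 -0.2;0.035 0.511 0 0 0 0 -0.2;0.035 0.511 0 0 0 0 -0.2;0.035 0.511 0 0 0 0 -0.2' >/dev/null
python3 -m jog '0.035 0.511 0 0 0 0 -0.2;0.035 0.511 0 0 0 0 -0.2;0.035 0.511 0 0 0 0 -0.2;0 0 0 0 0 0 -0.2;0 0 0 0 0 0 -0.2' |grep pos
```

```text
tool_pos: [574.3, -82.9, 297.4]
ft_force: [-2.0, -1.1, 7.9]
grip_force: 41.2
tool_pos: [572.8, -82.5, 364.5]
finger_gap: 51.8
tool_pos: [548.8, 274.9, 386.0]
```

Down to 285 and grip the flask.

```bash
python3 -m jog '-0.01 0 0.35 0 0 0 -0.2; 0 0 0.35 0 0 0 -0.2; 0 0 0.25 0 0 0 -0.2; 0 0 0.06 0 0 0 -0.2;0 0 0 0 0 0 -0.2' |grep -E 'pos|force'
python3 -m jog '0 0 0 0 0 0 1;0 0 0 0 0 0 1;0 0 0 0 0 0 1;0 0 0 0 0 0 1;0 0 0 0 0 0 1' 40|grep -E 'pos|force|gap'
python3 -m jog '0 0 -0.02 0 0 0 1;0 0 -0.18 0 0 0 1;0 0 -0.3 0 0 0 1;0 0 -0.3 0 0 0 1;0 0 -0.1 0 0 0 1'|grep -E 'pos|rot|force|gap'
```

```text
tool_pos: [550.2, 274.1, 285.2]
ft_force: [0.2, -0.7, 0.4]
grip_force: 0.0
tool_pos: [550.6, 275.1, 286.7]
ft_force: [-0.7, -1.9, 6.4]
finger_gap: 31.2
grip_force: 40.1
tool_pos: [550.3, 275.3, 378.3]
tcp_rot: [179.9, 0.3, -179.9]
ft_force: [-0.1, -0.4, -0.7]
finger_gap: 31.0
grip_force: 39.7
```

```bash
python3 -m jog '0 -0.2 0 0 0 0 1;0.01 -0.5 0 0 0 0 1;0.01 -0.5 0 0 0 0 1;0.015 -0.5 0 0 0 0 1;0 -0.5 0 0 0 0 1' >/dev/null
python3 -m jog '0 -0.5 0 0 0 0 1;0 -0.245 0 0 0 0 1;0 0 0.35 0 0 0 1;0 0 0.35 0 0 0 1; 0 0 0 0 0 0 1'|grep -E 'pos'
python3 -m jog '0 0 0.05 0 0 0 1;0 0 0 0 0 0 1;0 0 0 0 0 0 1'|grep -E 'pos|force'
```

```text
tool_pos: [544.2, -20.2, 299.9]
tool_pos: [547.1, -19.5, 301.0]
ft_force: [0.0, 0.4, -1.2]
grip_force: 40.1
```

```bash
python3 -m jog '0 0 0.1 0 0 0 1;0 0 0.04 0 0 0 1;0 0 0 0 0 0 1;0 0 0 0 0 0 1' |grep -E 'pos|force'
python3 -m jog '0 0 0 0 0 0 -0.2;0 0 0 0 0 0 -0.2;0 0 0 0 0 0 -0.2;0 0 -0.2 0 0 0 -0.2;0 0 -0.5 0 0 0 -0.2' | grep -E 'pos|gap'
python3 -m jog '0 0 -0.3 0 0 0 -0.2;-0.135 0.472 0 0 0 0 -0.2;-0.135 0.472 0 0 0 0 -0.2;-0.135 0.472 0 0 0 0 -0.2;-0.135 0.472 0 0 0 0 -0.2' >/dev/null
python3 -m jog '-0.135 0.472 0 0 0 0 -0.2;-0.135 0.472 0 0 0 0 -0.2;0 0 0 0 0 0 -0.2;0 0 0 0 0 0 -0.2' |grep pos
```

```text
tool_pos: [547.0, -19.6, 286.8]
ft_force: [-1.9, 0.3, 7.9]
grip_force: 41.0
tool_pos: [545.4, -19.4, 353.1]
finger_gap: 51.3
tool_pos: [627.2, 263.7, 385.1]
```

Square: grip at 286.

```bash
python3 -m jog '-0.01 0 0.35 0 0 0 -0.2; 0 0 0.35 0 0 0 -0.2; 0 0 0.25 0 0 0 -0.2; 0 0 0.04 0 0 0 -0.2;0 0 0 0 0 0 -0.2' |grep -E 'pos|force'
python3 -m jog '0 0 0 0 0 0 1;0 0 0 0 0 0 1;0 0 0 0 0 0 1;0 0 0 0 0 0 1;0 0 0 0 0 0 1' 40|grep -E 'pos|force|gap'
python3 -m jog '0 0 -0.02 0 0 0 1;0 0 -0.18 0 0 0 1;0 0 -0.3 0 0 0 1;0 0 -0.3 0 0 0 1;0 0 -0.1 0 0 0 1'|grep -E 'pos|rot|force|gap'
```

```text
tool_pos: [628.6, 263.0, 287.7]
ft_force: [-0.3, 0.2, 0.8]
grip_force: 0.0
tool_pos: [629.1, 263.7, 289.0]
ft_force: [-0.8, -1.5, 6.2]
finger_gap: 31.0
grip_force: 39.7
tool_pos: [628.8, 264.1, 380.6]
tcp_rot: [179.9, 0.3, -179.9]
ft_force: [-0.2, 0.7, -0.9]
finger_gap: 31.0
grip_force: 39.8
```

```bash
python3 -m jog '0.03 -0.15 0 0 0 0 1;0.06 -0.45 0 0 0 0 1;0.08 -0.5 0 0 0 0 1;0.08 -0.5 0 0 0 0 1;0.08 -0.45 0 0 0 0 1' >/dev/null
python3 -m jog '0.025 -0.275 0 0 0 0 1;0 0 0.35 0 0 0 1;0 0 0.35 0 0 0 1;0 0 0.06 0 0 0 1;0 0 0 0 0 0 1'>/dev/null
python3 -m jog '0 0 0 0 0 0 1;0 0 0 0 0 0 1'|grep -E 'pos|force'
```

```text
tool_pos: [593.7, 31.3, 302.4]
ft_force: [0.6, 0.1, -1.7]
grip_force: 40.1
```

Lower 13.5, release, rise and clear off to the tray side. Then take the final look.

```bash
python3 -m jog '0 0 0.09 0 0 0 1;0 0 0.04 0 0 0 1;0 0 0 0 0 0 1;0 0 0 0 0 0 1' |grep -E 'pos|force'
python3 -m jog '0 0 0 0 0 0 -0.2;0 0 0 0 0 0 -0.2;0 0 0 0 0 0 -0.2;0 0 -0.2 0 0 0 -0.2;0 0 -0.5 0 0 0 -0.2' | grep -E 'pos|gap'
python3 -m jog '0 0 -0.4 0 0 0 -0.2;0.25 0.5 0 0 0 0 -0.2;0.25 0.5 0 0 0 0 -0.2;0.25 0.5 0 0 0 0 -0.2;0.25 0.5 0 0 0 0 -0.2' >/dev/null
python3 -m jog '0.25 0.5 0 0 0 0 -0.2;0.25 0.5 0 0 0 0 -0.2;0 0 0 0 0 0 -0.2;0 0 0 0 0 0 -0.2' |grep -E 'time|pos'
python3 - <<'E'
from h import *
f=lambda i:cv2.resize(i,None,fx=4,fy=4,interpolation=cv2.INTER_CUBIC)
a=snapshot("top")["img"][145:250,280:390+90,::-1]
b=cv2.imread("pics/top0.png")[145:250,280:390+90]
cv2.imwrite("pics/z.png",cv2.resize(np.vstack([cv2.resize(a,None,fx=2.8,fy=2.8,interpolation=cv2.INTER_CUBIC),cv2.resize(b,None,fx=2.8,fy=2.8,interpolation=cv2.INTER_CUBIC)]),(560,588)))
E
```

```text
tool_pos: [593.5, 31.2, 289.0]
ft_force: [-2.4, -1.0, 8.3]
grip_force: 41.0
tool_pos: [592.1, 31.2, 356.4]
finger_gap: 51.3
time: 42.98
tool_pos: [442.8, 331.1, 398.9]
```

View pics/z.png

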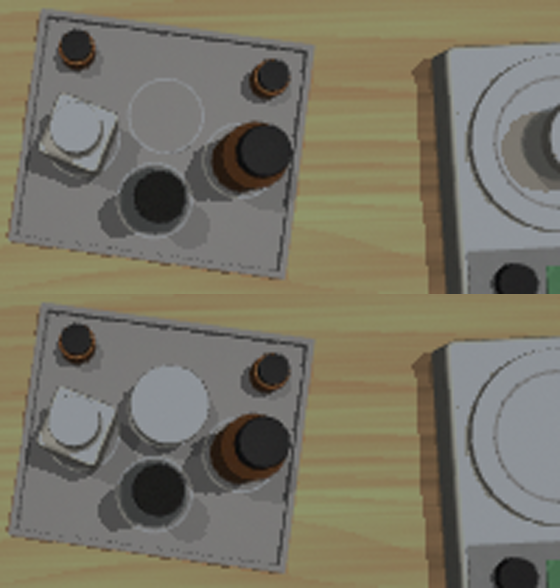

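The after picture (top) matches the start picture (bottom) to within about a pixel or two: square (76,130), flask (159,195) and round (264,150). The vials haven't moved.

```bash
python3 -c "
from bench import *
print(hand_in())"
```

```text
the job is handed in; nothing more can be done
None
```

The job is handed in at about 43 s of the 141 s allowed: the jar stands about 3 mm from the centre of the stirrer's plate, the three vessels are back on their starting spots to within a few millimetres by camera, and the vials are untouched; hand-in returned no verdict.

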